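Set the range selector by its tab and press the button

ROBOT

A 7-joint arm with a two-finger parallel gripper is mounted at the origin on a cart in front of the work surface, level with it; the furniture and walls round the work are solid. World frame = base frame: x ahead of the robot, y to its left, z up, the work surface at z = 0. Lengths are in mm, angles in rad, forces in N, time in s.
With the tool pointing down it reaches from about 350 to 900 mm from the base axis. Payload 7.2 kg.
Tool frame: the origin (TCP) lies on the centre line of the jaws, within the pads' length; the fingertips stand 17 mm ahead of it and the grasp point (between the pads) lies 2 mm behind it; z points along the fingers, y is the line along which they close (so a half turn about z gives the same grasp; the last joint's range is limited). The gripper opens to 85 mm and grips with 20 to 120 N. Pads are 22 mm wide; open, the fingers measure 114 mm over their backs; the gripper's body (76 mm by 85 mm) begins 54 mm behind the grasp point. The pads swing forward as they close: fully open they stand 13 mm farther back than shut.
Start: joints at [-1.181, 0.411, -0.013, 1.596, 0.006, 1.134, -0.082], TCP at [276.244, 560.64, 248.297] pointing down, gripper open.
Joint ranges: [-2.95, 2.95], [-0.29, 1.99], [-1.47, 1.44], [0.14, 2.54], [-1.03, 4.17], [0.13, 1.85], [-2.86, 2.86]. Speed limits (rad/s): [2.39, 2.39, 3.01, 3.01, 3.14, 3.14, 3.14].

INTERFACE

Orientations are given as a unit quaternion [w, x, y, z].
In Python, from plant import arm, optics, job gives the robot as it stands. The module is installed in compiled form; this text tells all that it offers.
- The arm moves only by the shell command python3 -m crank 'ROWS' [FORCE]. ROWS is JSON, a list of rows, each a list of 3 entries, a list of its own where there are three numbers: the finger opening in mm, from 0 to 85.4, then the shift along the world's x, y, z in units of 40 mm (1.0 is 40 mm), then the turn about the world's z in units of 6 degrees (1.0 is 6 degrees). In form: [[claw, [dx, dy, dz], twist], ...]. A call has 1 to 5 rows; each row shifts and turns the commanded pose from where the row before left it; what a row does not reach is not made up. A row lasts 1/10 s, in which the tool goes at most 50 mm and 8.59 degrees, less where a joint would pass 70% of its speed; a pose out of reach is approached as far as the arm can. A call is refused whole if a number of a shift passes 1 or a number of a turn 1, either way. A call with a gripper value outside its range is refused whole. The fingers move at their own pace and stop on an object; FORCE is the grip in N (left out, the last holds). Time passes only in rows, so rows that do not move let the fingers close. It gives the time, the measured TCP pose, the force, the opening and the grip force at its end, in the units of the state.
- arm.read_state(): the state, without advancing time (a new reading comes with each control period).
- optics.get_image(name): name is "side" or "top" or "wrist"; returns the picture (480x640x3 uint8, red, green, blue); there is no depth.
- optics.camera_params(name): a dict with "fx", "fy", "cx", "cy" (pixels), "extrinsics" (4x4, takes a point from camera to world coordinates); the wrist camera has in their place "hand_eye" (4x4, takes a point from camera to tool coordinates, whose origin is the TCP and whose axes are the flange's). Camera axes: x right, y up, looking along -z (the intrinsics and any distortion apply to the point x, -y, -z); pixel columns grow to the right and rows downward; lengths in mm; the calibration is good to about 2 mm. A picture is of the moment at which its call begins: read the wrist's pose just before it. camera_params takes no time and is no camera call.
- job.sign_off(): hands the job in; it is judged then, once.
The state is a dict: "time_s": time; "qpos": joint angles; "joint_velocities": joint speeds; "joint_efforts": joint torques, N m; "eef_pos": TCP position; "orientation": TCP orientation; "contact_force": force on the tool from outside, world axes, zero at the start; "wrist_torque": the same for the moment, N m; "opening": finger opening in mm; "grasp_force": force on a finger pad.
Only numpy, scipy, OpenCV 4.12 (cv2) and the standard library are available. Lean on these libraries where they do the work, as an engineer would, in place of code of your own. Each camera call takes 0.05 s, during which the arm holds its last target. There are 200 camera calls.

TASK

Using only the fingertips, push the upright tab of the selector disc on the grey control box round until it points squarely at the middle of the plate with three raised dots; push it, do not pinch it. Then press the button on the box's corner right down and let it come up again, with the selector still on three dots; do not press it before the selector is set. Leave the nut lying on the box and the other loose things on the bench where they are.

Things in the scene. Friction and masses are not known exactly. Their poses are not given: they have to be found in the camera images.
- control_box: Grey control box fixed to the bench, 210 (its x) x 226 (its y) x 60 mm high; origin at the centre of its underside on the bench, z up, its front is its -x side. Its flat top is at 60 mm. The selector disc is in the middle of the top, a round plate stands at each of four places round the disc, the button is at the front corner on its -y side (in its frame at x -80, y -88 mm) and a loose nut lies at the front corner on its +y side.
- selector (a joint): Turn of the selector disc, rad, seen from above anticlockwise positive; at 0 the tab points to the box's front (-x). It turns either way between stops at -2.85 and 2.85, with even friction of about 0.12 N m and no clicks, and stays where it is left. The four plates lie at the values -2.443, -1.222, 1.222 and 2.443; at the start it is between -0.5 and 0.5. Disc: black, 100 mm diameter, its top 72 mm above the bench; a hub of 26 mm diameter in its middle stands 7 mm higher.
- selector_hinge (a point): Point on the selector's upright turning axis, in the middle of the box, at the top of the disc (72 mm above the bench).
- tab_mid (a point): Centre of the upright tab, 41 mm from the turning axis. The tab is a bright metal fin set radially on the disc, 12 mm thick, reaching from 20 to 62 mm from the axis, from the disc's top (72 mm above the bench) up to 105 mm.
- tab_tip (a point): Middle of the tab's outer end, 62 mm from the axis: the end that points. Where the tab stands is where it points.
- aim (a point): Imaginary point on the line in which the tab points, 85 mm from the axis, the same distance as the plates' centres.
- tab_side_a (a point): Centre of the flat side of the tab that looks clockwise (seen from above): push here to turn anticlockwise. The side is 36 x 28 mm.
- tab_side_b (a point): Centre of the other flat side of the tab (it looks anticlockwise): push here to turn clockwise. The side is 36 x 28 mm. Squeezing both sides at once counts as pinching.
- button (a joint): Travel of the spring push button, m: 0 up, 0.006 fully down, which takes about 5 N; it springs up when let go.
- button_top (a point): Middle of the black button's top, 28 mm diameter, in a grey housing.
- plate_1: Round pale plate with one raised black dot, 44 mm diameter, 3 mm thick (dots 2 mm more), fixed on the box's top, 85 mm from the turning axis; origin at the centre of its underside. Which plate is at which place changes.
- plate_2: Round pale plate with two raised black dots, 44 mm diameter, 3 mm thick (dots 2 mm more), fixed on the box's top, 85 mm from the turning axis; origin at the centre of its underside. Which plate is at which place changes.
- plate_3: Round pale plate with three raised black dots, 44 mm diameter, 3 mm thick (dots 2 mm more), fixed on the box's top, 85 mm from the turning axis; origin at the centre of its underside. The wanted one. Which plate is at which place changes.
- plate_4: Round pale plate with four raised black dots, 44 mm diameter, 3 mm thick (dots 2 mm more), fixed on the box's top, 85 mm from the turning axis; origin at the centre of its underside. Which plate is at which place changes.
- loose_nut: Steel hexagon nut, 33 x 29 x 16 mm, lying loose on the box's top at its front corner, 60 mm above the bench. A loose bystander, not part of the work; its origin is the centre of its underside. 
- marker_pen: White and black marker pen, 135 mm long, lying on the bench. A loose bystander, not part of the work; its origin is the centre of its underside. 
- big_bolt: Steel hexagon bolt, 98 mm long, lying on the bench. A loose bystander, not part of the work; its origin is the centre of its underside. 
- elbow_pink: Pink pipe elbow, 78 x 94 x 46 mm, on the bench. A loose bystander, not part of the work; its origin is the centre of its underside. 
- stub_pipe: Dark stub of steel pipe standing upright, 42 mm diameter, 75 mm high. A loose bystander, not part of the work; its origin is the centre of its underside. 

How it is judged (in metres and radians):
On the way, in this order (a step that is already met when the one before it is completed fails the run):
1. the selector's tab rests pointing at the three-dot plate (horizontal distance between aim and plate_3 below 0.012 m and velocity of joint selector between -0.05 and 0.05 rad/s and value of joint button below 0.0015 m), for 0.3 s.
2. the button is pressed right down with the selector on three dots (value of joint button above 0.0048 m and horizontal distance between aim and plate_3 below 0.012 m), for 0.05 s.
At the end, for the whole second after the job is handed in: The tab's line passes within 12 mm of the middle of the three-dot plate (about 8 degrees), at rest; the button has been pressed at least 4.8 of its 6 mm after that and is up again (within 1.5 mm); the nut and the other loose things are within 20 mm of where they started (all of step 1 and distance of each of loose_nut, marker_pen, big_bolt, elbow_pink, stub_pipe from where it was at the start of the episode below 0.02 m and linear speed of each of loose_nut, marker_pen, big_bolt, elbow_pink, stub_pipe below 0.02 m/s); the robot touches nothing.
It fails at once if the button is pressed while the selector is not on three dots (value of joint button above 0.003 m and horizontal distance between aim and plate_3 above 0.02 m).
It fails at once if the tab is pinched: squeezed on both sides at once (contact force between the fingers and selector_c4 above 1.5 N and contact force between the fingers and selector_c5 above 1.5 N).
It fails at once if the nut or another loose thing is lifted or shoved away (20 mm) (distance of any of loose_nut, marker_pen, big_bolt, elbow_pink, stub_pipe from where it was at the start of the episode above 0.02 m).
It also fails if it takes over 51 s, if anything falls off the work surface, if the arm or the gripper's body presses on something with over 40 N, if the wrist force passes 120 N, or if a joint passes its speed limit or range.

## Working session

There is one attempt and no reset: what is moved stays moved. The work goes in short steps, Python scripts to look and compute and a shell command to move; the robot and the scene stay as the last step left them, time stands still between calls to the robot, and variables do not carry over. Pictures are saved under pics/ and viewed, at most 10 in all, crops included, and the job is handed in when it is done.

```bash
mkdir -p pics; python3 - <<'E'
from plant import arm,optics,job
import cv2,numpy as np
s=arm.read_state();print(s['time_s'],s['eef_pos'],s['orientation'],s['opening'])
for n in("top","side"):
    im=optics.get_image(n);cv2.imwrite(f"pics/{n}0.png",im[:,:,::-1]);p=optics.camera_params(n);print(n,{k:np.round(v,3).tolist() if not isinstance(v,str) else v for k,v in p.items()})
print({k:np.round(v,3).tolist() for k,v in optics.camera_params("wrist").items()})
E
```

```text
0.0 [276.04909695 560.19032725 247.42344308] [-1.27329039e-04  2.26877152e-01  9.73923020e-01 -8.31917826e-04] 85.10230345623022
top {'fx': 501.093, 'fy': 501.093, 'cx': 307.088, 'cy': 232.743, 'extrinsics': [[-0.014, 0.994, -0.111, 450.461], [-1.0, -0.012, 0.016, 10.991], [0.015, 0.111, 0.994, 1199.013], [0.0, 0.0, 0.0, 1.0]]}
side {'fx': 443.463, 'fy': 443.463, 'cx': 321.62, 'cy': 241.038, 'extrinsics': [[-1.0, 0.012, 0.008, 562.876], [-0.003, -0.695, 0.719, 699.52], [0.014, 0.719, 0.695, 740.114], [0.0, 0.0, 0.0, 1.0]]}
{'fx': 343.082, 'fy': 343.082, 'cx': 317.468, 'cy': 238.924, 'hand_eye': [[0.001, 0.95, 0.311, 80.176], [1.0, -0.001, -0.0, -0.232], [0.0, 0.311, -0.95, -125.851], [0.0, 0.0, 0.0, 1.0]]}
```

View pics/top0.png

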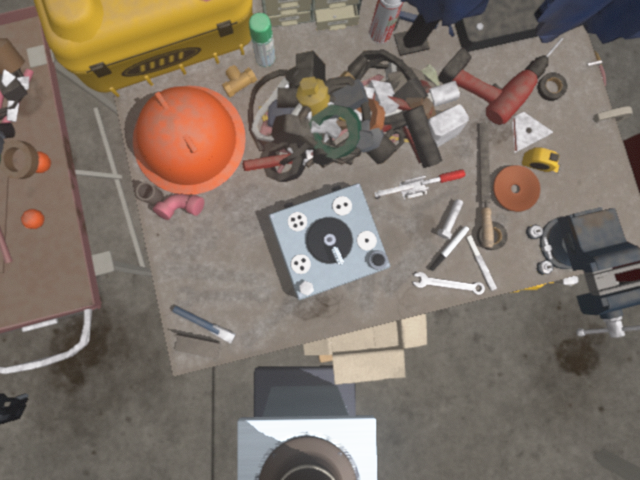

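View pics/side0.png

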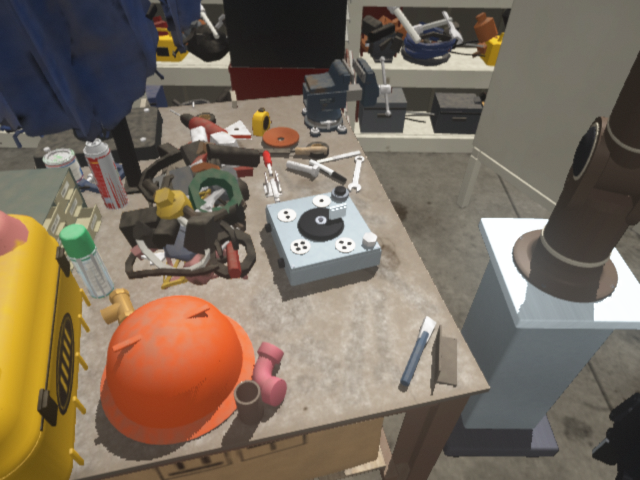

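```bash
python3 - <<'E'
import cv2,numpy as np
a=cv2.imread("pics/top0.png")[175:310,255:400];b=cv2.imread("pics/side0.png")[170:290,250:390]
a=cv2.resize(a,None,fx=4,fy=4,interpolation=cv2.INTER_CUBIC)
cv2.imwrite("pics/c1.png",a)
E
```

```text
(no output)
```

View pics/c1.png

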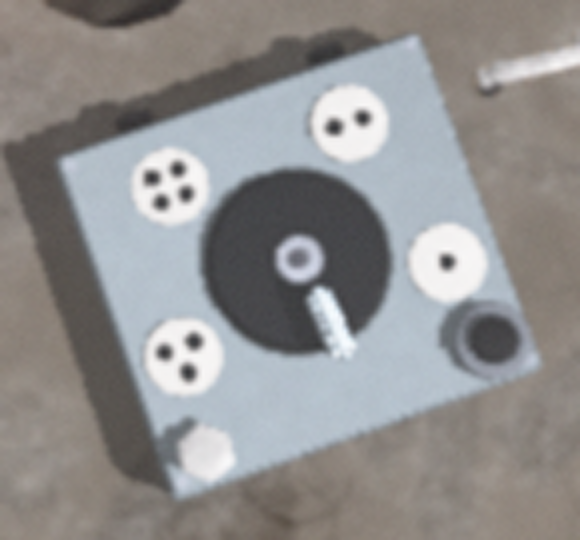

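```bash
cat > h.py <<'E'
import numpy as np
from plant import optics
def ray(p,u,v,z,T=None):
    T=np.array(p['extrinsics']) if T is None else T
    d=T[:3,:3]@np.array([(u-p['cx'])/p['fx'],-(v-p['cy'])/p['fy'],-1]);o=T[:3,3]
    return (o+d*(z-o[2])/d[2])[:2]
E
python3 - <<'E'
import cv2,numpy as np
from h import *
p=optics.camera_params("top");im=cv2.imread("pics/top0.png")
hsv=cv2.cvtColor(im,cv2.COLOR_BGR2HSV)
def w(c,z):return ray(p,255+(c[0]+.5)/4-.5,175+(c[1]+.5)/4-.5,z)
m=((hsv[...,2]>200)&(hsv[...,1]<25)).astype(np.uint8)
n,l,st,ce=cv2.connectedComponentsWithStats(m)
for i in range(1,n):
    x,y=ce[i]
    if 265<x<395 and 180<y<305 and st[i,4]>8: print("comp",ce[i].round(1),st[i],ray(p,x,y,63).round(1))
P={k:w(c,63) for k,c in dict(two=(349,122),four=(170,186),three=(184,356),one=(448,262)).items()}
hub=w((299,259),79); cor=[w(c,60) for c in((415,38),(60,157),(175,498),(540,363))]
print(P);print("hub",hub,"corners",np.round(cor,1),"mean",np.mean(cor,0))
print("sides",[np.linalg.norm(cor[i]-cor[i-1]).round() for i in range(4)])
x=(cor[0]+cor[1]-cor[2]-cor[3]);th=np.arctan2(x[1],x[0]);y=cor[1]+cor[2]-cor[0]-cor[3];th2=np.arctan2(-y[0],y[1])
print("yaw",th,th2,"button",w((493,337),70),"nut",w((207,452),76),"tabtip",w((344,352),105))
R=lambda t:np.array([[np.cos(t),-np.sin(t)],[np.sin(t),np.cos(t)]])
c=hub
for k,v in P.items(): d=v-c;print(k,np.linalg.norm(d),np.arctan2(d[1],d[0]))
for t in(th,th2):print("pred button",c+R(t)@[-80,-88],[ (c+85*np.array([-np.cos(t+s),-np.sin(t+s)])).round(1) for s in(-1.222,1.222)])
E
```

```text
comp [342.6 205.4] [333 195  20  21 273] [639.5 -90.3]
comp [297.2 221.4] [286 211  22  21 267] [603.6  14.5]
comp [366.8 240.1] [357 230  21  21 311] [ 558.7 -143.9]
comp [329.6 239.6] [325 235  10  10  43] [561. -59.]
comp [338.6 256.5] [334 248  11  17  74] [522.1 -78.6]
comp [300.8 263.9] [291 254  21  21 284] [506.3   7.3]
comp [306.5 288.6] [299 280  15  17 171] [450.7  -4.7]
{'two': array([640.18597872, -88.66564578]), 'four': array([604.28629202,  14.56963587]), 'three': array([507.06895537,   7.75222601]), 'one': array([ 558.71282162, -143.47658435])}
hub [559.9021019 -57.4722291] corners [[ 689.5 -128.2]
 [ 622.2   77.5]
 [ 427.3   13.8]
 [ 500.6 -194.8]] mean [559.91909964 -57.94299617]
sides [np.float64(200.0), np.float64(216.0), np.float64(205.0), np.float64(221.0)]
yaw 0.3271854574881587 0.3271348376859769 button [ 515.19516466 -166.84303518] nut [452.82266863  -4.36785473] tabtip [506.0336594  -79.53082549]
two 86.13088947534301 -0.37058732216409757
four 84.61670427018188 1.018630704222669
three 83.93789916953469 2.251617541370423
one 86.01257763066486 -1.5846235856719066
pred button [ 512.42740999 -166.51421013] [array([506.7,   8.8]), array([ 558.1, -142.5])]
pred button [ 512.42189037 -166.51180683] [array([506.7,   8.8]), array([ 558.1, -142.5])]
```

```bash

python3 -m crank '[[0,[0.3,-0.9,0],-0.4],[0,[0.37,-0.98,0],-0.4],[0,[0.37,-0.98,0],-0.4],[0,[0.37,-0.98,0],-0.4],[0,[0.37,-0.98,0],-0.4]]' 
python3 -m crank '[[0,[0.37,-0.98,0],-0.4],[0,[0.37,-0.98,0],-0.4],[0,[0.37,-0.98,0],-0.4],[0,[0.37,-0.98,0],-0.4],[0,[0.37,-0.98,0],-0.4]]' 
python3 -m crank '[[0,[0.37,-0.98,0],-0.4],[0,[0.37,-0.98,0],-0.4],[0,[0.37,-0.98,0],-0.4],[0,[0.37,-0.98,0],-0.4],[0,[0.37,-0.98,0],-0.4]]' 
python3 -m crank '[[0,[0.3,-0.9,0],-0.5],[0,[0,0,0],-0.5],[0,[0,0,0],0]]'
python3 - <<'E'
from plant import arm,optics
import cv2
s=arm.read_state();print(s)
im=optics.get_image("wrist");cv2.imwrite("pics/w1.png",im[:,:,::-1])
E
```

```text
time_s: 0.6
eef_pos: [347.7, 366.0, 248.0]
orientation: [-0.0, 0.328, 0.945, -0.0]
contact_force: [1.2, 0.4, 0.7]
opening: 12.2
grasp_force: 0.0
time_s: 1.1
eef_pos: [421.6, 170.1, 248.2]
orientation: [-0.0, 0.425, 0.905, 0.0]
contact_force: [1.0, -0.2, 0.1]
opening: 0.1
grasp_force: 0.0
time_s: 1.6
eef_pos: [495.6, -25.8, 248.3]
orientation: [-0.0, 0.517, 0.856, 0.0]
contact_force: [0.9, -0.0, 0.1]
opening: 0.3
grasp_force: 0.0
time_s: 1.9
eef_pos: [507.2, -61.3, 247.9]
orientation: [-0.0, 0.562, 0.827, -0.0]
contact_force: [0.4, 0.6, 0.5]
opening: -0.1
grasp_force: 0.0
{'time_s': 1.9, 'qpos': array([-0.38899782,  0.22502127,  0.49298567,  1.89491852, -0.12141705,
        1.05176303,  0.53066716]), 'joint_velocities': array([-0.0260986 , -0.01128529, -0.03591816,  0.00783913,  0.00119827,
        0.00219603,  0.04987452]), 'joint_efforts': array([  1.45291273, -40.47606826,   5.05681738, -28.87543201,
         0.16000163,  -0.0627514 ,  -0.58143351]), 'eef_pos': array([507.22602454, -61.27047493, 247.88702374]), 'orientation': array([-2.76348590e-04,  5.62201567e-01,  8.27000099e-01, -3.98668242e-04]), 'contact_force': array([0.42399328, 0.59048358, 0.46330443]), 'wrist_torque': array([ 0.05759261,  0.00879798, -0.01968251]), 'grasp_force': 0.0, 'opening': -0.06528194997451622}
```

View pics/w1.png

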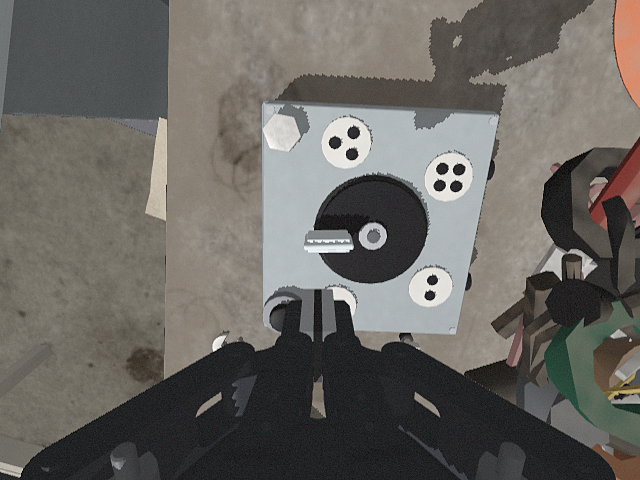

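```bash
python3 - <<'E'
from h import *
from scipy.spatial.transform import Rotation as Ro
p=optics.camera_params("wrist");T=np.eye(4);T[:3,:3]=Ro.from_quat([.5622,.8270,-.0004,-.0003]).as_matrix();T[:3,3]=[507.2,-61.3,247.9]
W=T@np.array(p['hand_eye'])
for n,u,v,z in[("hub",372,236,79),("p3",346,141,63),("p4",449,176,63),("p2",430,286,63),("tip top",304,236,105),("inner top",352,235,105),("nut",283,130,76),("cornerUL",263,102,60),("cornerUR",498,113,60)]:print(n,ray(p,u,v,z,W).round(1))
E
```

```text
hub [557.5 -56.2]
p3 [504.7  10.9]
p4 [602.7  17.2]
p2 [637.3 -86.3]
tip top [498.4 -70.7]
inner top [534.8 -55.4]
nut [ 4.517e+02 -2.000e-01]
cornerUL [426.8  14.2]
cornerUR [617.2  80.3]
```

```bash

python3 -m crank '[[0,[0.3,-0.55,-0.4],0],[0,[0.27,-0.52,-0.6],0],[0,[0,0,-0.8],0],[0,[0,0,-0.8],0],[0,[0,0,-0.4],0]]' 
python3 -m crank '[[0,[0,0,-0.3],0],[0,[0,0,-0.2],0],[0,[0,0,0],0]]' 
python3 - <<'E'
from plant import arm,optics
import cv2
im=optics.get_image("side");cv2.imwrite("pics/s1.png",cv2.resize(im[150:290,240:400,::-1],None,fx=4,fy=4))
E
```

```text
time_s: 2.45
eef_pos: [528.8, -101.3, 125.6]
orientation: [-0.002, 0.559, 0.829, -0.001]
contact_force: [-0.0, 0.8, -0.3]
opening: -0.0
grasp_force: 0.0
time_s: 2.75
eef_pos: [530.0, -102.3, 107.8]
orientation: [-0.0, 0.56, 0.828, -0.0]
contact_force: [0.3, 0.6, -0.4]
opening: 0.4
grasp_force: 0.0
```

View pics/s1.png

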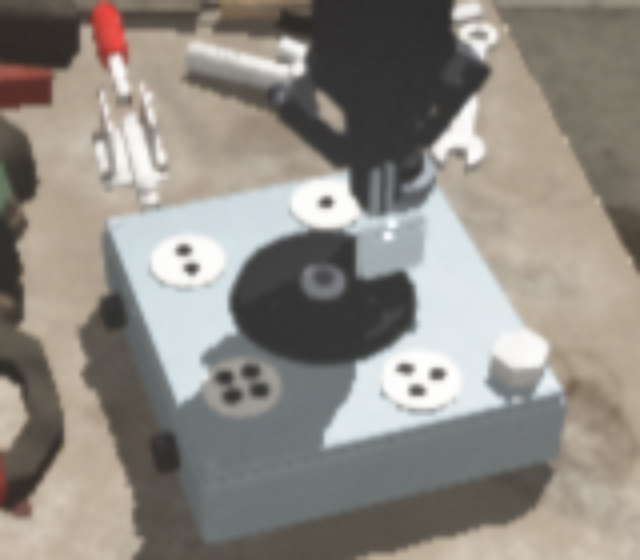

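```bash

python3 -m crank '[[0,[0,0,-0.2],0],[0,[-0.06,0.12,0],0],[0,[-0.07,0.18,0],0]]' 
python3 -m crank '[[0,[-0.08,0.097,0],-1],[0,[-0.07,0.105,0],-1],[0,[-0.059,0.111,0],-1],[0,[-0.047,0.117,0],-1],[0,[-0.034,0.121,0],-1]]' 
python3 -m crank '[[0,[-0.021,0.124,0],-1],[0,[-0.008,0.126,0],-1],[0,[0.005,0.126,0],-1],[0,[0.018,0.125,0],-1],[0,[0,0,0],0]]' 
python3 - <<'E'
from plant import arm,optics
import cv2
s=arm.read_state();print(s['eef_pos'],s['orientation'])
im=optics.get_image("wrist");cv2.imwrite("pics/w2.png",im[:,:,::-1])
E
```

```text
time_s: 3.1
eef_pos: [524.9, -90.8, 100.5]
orientation: [0.0, 0.561, 0.828, 0.0]
contact_force: [-1.1, 0.5, -0.1]
opening: -0.1
grasp_force: 0.0
time_s: 3.6
eef_pos: [512.7, -69.0, 100.6]
orientation: [0.0, 0.758, 0.653, -0.0]
contact_force: [-0.5, -2.0, 0.3]
opening: -0.2
grasp_force: 1.5
time_s: 4.1
eef_pos: [512.8, -47.7, 100.3]
orientation: [-0.0, 0.876, 0.483, -0.0]
contact_force: [1.0, 0.0, -0.2]
opening: -0.0
grasp_force: 0.0
[512.7692375  -47.71821389 100.34322983] [-2.72117416e-04  8.75629681e-01  4.82982979e-01 -1.72310241e-04]
```

View pics/w2.png

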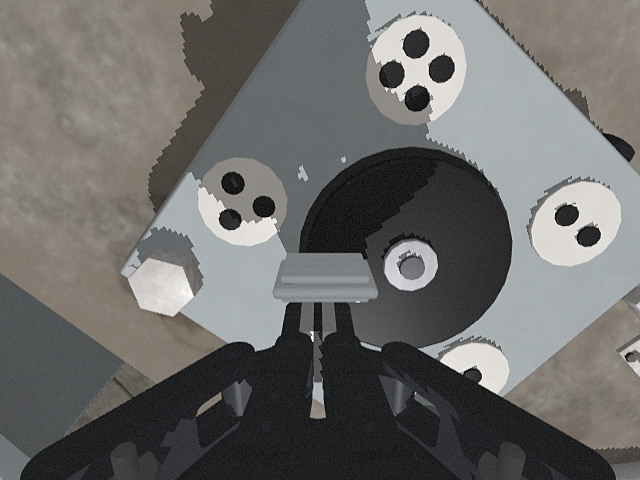

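```bash

python3 -m crank '[[0,[0.032,0.122,0],-1],[0,[0.045,0.117,0],-1],[0,[0.03,0.058,0],-0.5],[0,[0.03,0.058,0],-0.5],[0,[0.01,0.02,0],-0.15]]' 
python3 -m crank '[[0,[0,0,0],0]]'
python3 - <<'E'
from h import *
from plant import arm
import cv2
from scipy.spatial.transform import Rotation as Ro
s=arm.read_state();e=s['eef_pos'];q=s['orientation'];x=Ro.from_quat(np.r_[q[1:],q[0]]).apply([1,0,0]);print(e,np.arctan2(x[1],x[0])+np.pi/2, np.arctan2(*(e[:2]-[560,-57.7])[::-1])-.361)
im=optics.get_image("wrist");cv2.imwrite("pics/w3.png",im[:,:,::-1])
E
```

```text
time_s: 4.65
eef_pos: [518.7, -33.8, 100.3]
orientation: [-0.0, 0.943, 0.333, -0.0]
contact_force: [-3.2, -1.5, 2.5]
opening: 0.1
grasp_force: 1.4
time_s: 4.75
eef_pos: [518.8, -33.8, 100.3]
orientation: [-0.0, 0.943, 0.334, -0.0]
contact_force: [-3.0, -0.3, 0.1]
opening: 0.3
grasp_force: 0.9
[518.81840241 -33.7558434  100.31561694] 2.2516742643625083 2.253940568421654
```

View pics/w3.png

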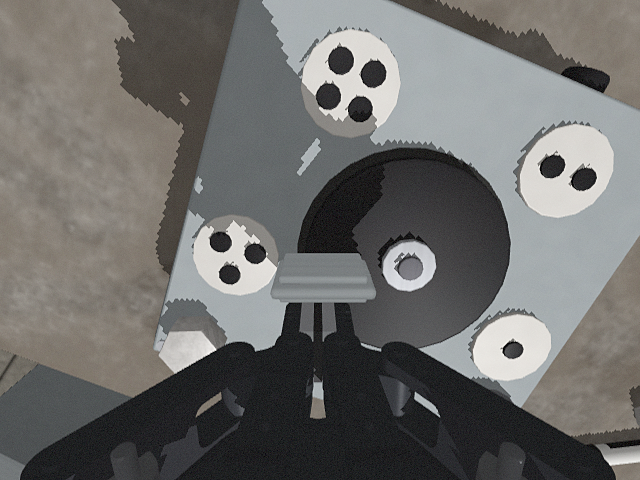

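```bash

python3 -m crank '[[0,[-0.25,-0.2,0],0],[0,[-0.25,-0.2,0.1],0],[0,[0,-0.3,0.8],0],[0,[0.1,-0.7,0.4],0.5],[0,[0.1,-0.9,0],1]]' 
python3 -m crank '[[0,[0.13,-0.9,0],1],[0,[0,0,0],1],[0,[0,0,0],0]]'
python3 - <<'E'
from h import *
import cv2
a=cv2.imread("pics/top0.png")[235:275,355:400];b=cv2.imread("pics/side0.png")[175:215,320:365]
cv2.imwrite("pics/c2.png",np.hstack([cv2.resize(i,(405,360),interpolation=cv2.INTER_CUBIC) for i in(a,b)])[:, :800])
im=optics.get_image("top");cv2.imwrite("pics/top1.png",cv2.resize(im[175:310,255:400,::-1],None,fx=4,fy=4,interpolation=cv2.INTER_CUBIC))
E
```

```text
time_s: 5.3
eef_pos: [507.9, -126.4, 154.6]
orientation: [0.001, 0.913, 0.408, 0.002]
contact_force: [0.3, 0.1, -1.4]
opening: -0.1
grasp_force: 0.0
time_s: 5.6
eef_pos: [511.3, -164.1, 152.8]
orientation: [0.0, 0.867, 0.498, 0.0]
contact_force: [-0.3, 0.0, 0.1]
opening: -0.0
grasp_force: 0.0
```

View pics/c2.png

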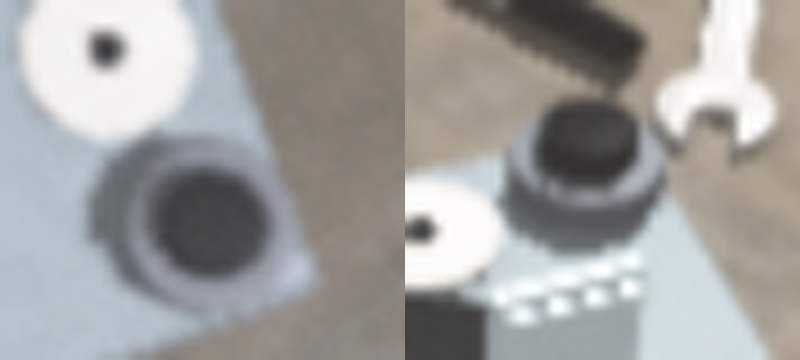

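View pics/top1.png

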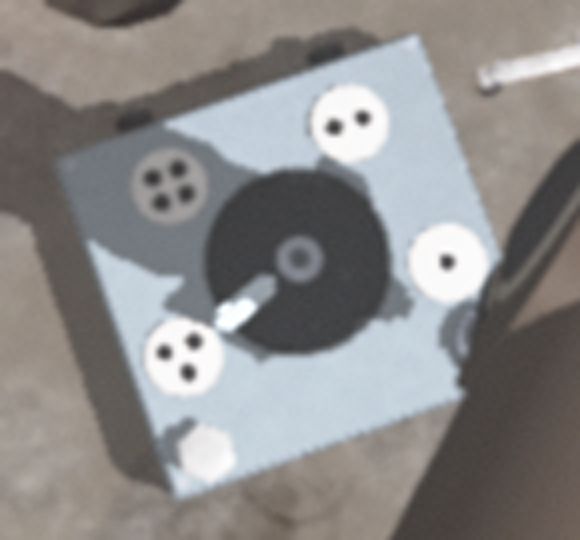

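```bash

python3 -m crank '[[0,[0.03,-0.06,-0.4],0],[0,[0,0,-0.35],0],[0,[0,0,0],0]]' | sed -n '2p;4p'
for i in 1; do :; done
python3 -m crank '[[0,[0,0,-0.1],0],[0,[0,0,-0.1],0],[0,[0,0,0],0]]'| sed -n '2p;4p'
python3 - <<'E'
from h import *
p=optics.camera_params("side")
for z in (75,80,85,90,95):print(z,ray(p,340.3,188.9,z))
E
```

```text
eef_pos: [512.0, -163.0, 119.7]
contact_force: [-0.1, 0.2, 0.7]
eef_pos: [513.4, -164.1, 113.9]
contact_force: [-0.2, 0.0, -0.6]
75 [ 509.93324985 -174.49293115]
80 [ 510.33124432 -167.92252541]
85 [ 510.72923879 -161.35211966]
90 [ 511.12723327 -154.78171392]
95 [ 511.52522774 -148.21130818]
```

```bash

python3 -m crank '[[0,[0,-0.03,-0.2],0],[0,[0,0,-0.1],0],[0,[0,0,0],0]]' | sed -n '2p;4p'
python3 -m crank '[[0,[0,0,-0.05],0],[0,[0,0,-0.05],0],[0,[0,0,0],0]]' | sed -n '2p;4p'
```

```text
eef_pos: [513.1, -165.4, 101.6]
contact_force: [-0.4, -1.8, -0.3]
eef_pos: [513.6, -165.6, 98.3]
contact_force: [0.2, 0.3, 2.5]
```

Contact begins near TCP z 98; press on.

```bash

python3 -m crank '[[0,[0,0,-0.05],0],[0,[0,0,-0.05],0],[0,[0,0,0],0]]' | sed -n '2p;4p'
python3 -m crank '[[0,[0,0,-0.05],0],[0,[0,0,0],0]]' | sed -n '2p;4p'
```

```text
eef_pos: [513.6, -165.6, 94.3]
contact_force: [-0.4, 0.3, 3.7]
eef_pos: [513.7, -165.6, 93.0]
contact_force: [-2.0, 1.2, 10.5]
```

```bash

python3 -m crank '[[0,[0,0,-0.03],0],[0,[0,0,0],0],[0,[0,0,0],0]]' | sed -n '2p;4p'
python3 -m crank '[[0,[0,0,0.2],0],[0,[0,0,0.5],0],[0,[0,0,0.9],0],[0,[-0.3,-0.6,0.9],0],[0,[-0.3,-0.8,0.9],0]]' | sed -n '2p;4p'
python3 -m crank '[[0,[-0.3,-0.9,0],0],[0,[-0.3,-0.9,0],0],[0,[0,0,0],0],[0,[0,0,0],0]]' | sed -n '1,4p'
python3 - <<'E'
from h import *
import cv2
im=optics.get_image("top");cv2.imwrite("pics/top2.png",cv2.resize(im[175:310,255:400,::-1],None,fx=4,fy=4,interpolation=cv2.INTER_CUBIC))
E
```

```text
eef_pos: [513.8, -165.6, 92.8]
contact_force: [-5.2, 2.5, 24.6]
eef_pos: [489.5, -220.3, 227.9]
contact_force: [0.5, -0.2, 0.3]
time_s: 8.55
eef_pos: [464.9, -294.0, 226.8]
orientation: [-0.0, 0.867, 0.498, -0.0]
contact_force: [0.2, 1.7, -0.1]
```

View pics/top2.png

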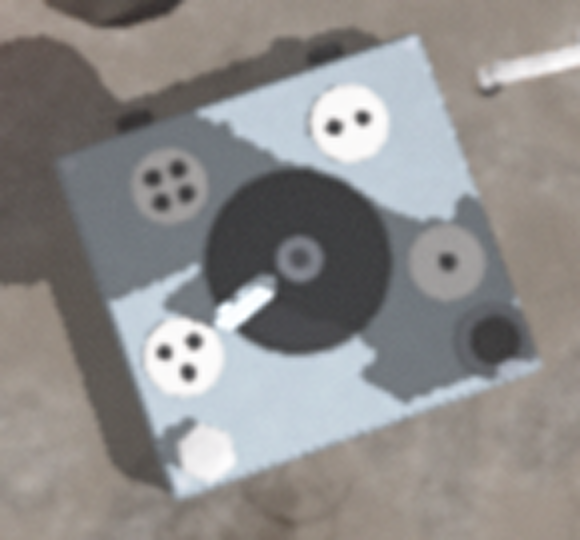

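The selector points at the three-dot plate at crop pixel (184,356), the nut is still at (207,452), and the button was pressed to its stop and is released.

```bash
python3 -c "
from plant import job
print(job.sign_off())"
```

```text
the job is handed in; nothing more can be done
None
```

The job is handed in: I pushed the selector tab round to the three-dot plate (no pinching) and then pressed the button to its stop and let it go; the nut was still in place in the last picture, and the arm steered clear of the other loose things, though I took no final picture of those; no verdict was shown.

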